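# Stand the toppled tower on the narrow podium of the study model

### The arm

A 6-joint arm with a two-finger parallel gripper is mounted at the origin on a cart in front of the work surface, level with it; the furniture and walls round the work are solid. World frame = base frame: x ahead of the robot, y to its left, z up, the work surface at z = 0. Lengths are in m, angles in rad, forces in N, time in s.
With the tool pointing down it reaches from about 0.25 to 0.725 m from the base axis. Payload 9.7 kg.
Tool frame: the origin (TCP) lies midway between the tips of the shut fingers; the grasp point (between the pads) lies 19 mm behind it; z points along the fingers, y is the line along which they close (so a half turn about z gives the same grasp; the last joint's range is limited). The gripper opens to 85 mm and grips with 20 to 120 N. Pads are 22 mm wide; open, the fingers measure 114 mm over their backs; the gripper's body (76 mm by 85 mm) begins 54 mm behind the grasp point. The pads swing forward as they close: fully open they stand 13 mm farther back than shut.
Start: joints at [1.235, 0.087, 0.176, 1.66, 0, 1.571], TCP at [0.181, 0.519, 0.207] pointing down, gripper open.
Joint ranges: [-3.13, 3.13], [-0.85, 1.81], [-1.15, 1.24], [-2.2, 2.28], [-1.44, 1.52], [-3.14, 3.14]. Speed limits (rad/s): [2.22, 2.22, 2.57, 3.14, 3.14, 3.14].

### API

Orientations are given as a rotation vector (axis times angle).
In Python, from station import * gives the robot as it stands. The module is installed in compiled form; this text tells all that it offers.
- The arm moves only by the shell command python3 -m crank 'ROWS' [FORCE]. ROWS is JSON, a list of rows, each a list of 7 numbers: the turn, a rotation vector about the tool's x, y, z in rad, then the shift along the tool's x, y, z in cm, then the opening, from 0 (shut) to 1 (fully open). In form: [[ax, ay, az, x, y, z, fingers], ...]. A call has 1 to 5 rows; each row is the pose to reach, as a shift and turn from the pose commanded when the call began, along the tool's axes at that moment; what a row does not reach only later rows make up. A row lasts 1/10 s, in which the tool goes at most 50 mm and 8.59 degrees, less where a joint would pass 70% of its speed; a pose out of reach is approached as far as the arm can. A call with a gripper value outside its range is refused whole. The fingers move at their own pace and stop on an object; FORCE is the grip in N (left out, the last holds). Time passes only in rows, so rows that repeat a pose let the fingers close. It gives the time, the measured TCP pose, the force, the opening and the grip force at its end, in the units of the state.
- get_state(): the state, without advancing time (a new reading comes with each control period).
- grab_frame(name): name is "side" or "top" or "wrist"; returns (picture, depth): 420x560x3 uint8, blue, green, red; 420x560 float32, m along the optical axis (not along the pixel's ray), 0 where there is no reading.
- get_calibration(name): a dict with "mtx" (3x3 intrinsics, pixels), "rvec" (rotation vector, rad) and "tvec" (3), from world to camera coordinates, as OpenCV has them; the wrist camera has in their place "T_tool_cam" (4x4, takes a point from camera to tool coordinates, whose origin is the TCP and whose axes are the flange's). Camera axes: x right, y down, z forward; pixel columns grow to the right and rows downward; lengths in m; the calibration is good to about 2 mm. A picture is of the moment at which its call begins: read the wrist's pose just before it. get_calibration takes no time and is no camera call.
- finish_job(): hands the job in; it is judged then, once.
The state is a dict: "time": time; "q": joint angles; "dq": joint speeds; "tau": joint torques, N m; "tcp_pos": TCP position; "tool_rot": TCP orientation; "ft_force": force on the tool from outside, world axes, zero at the start; "ft_torque": the same for the moment, N m; "finger_gap": finger opening in m; "grasp_force": force on a finger pad.
Only numpy, scipy, OpenCV 4.12 (cv2) and the standard library are available. Lean on these libraries where they do the work, as an engineer would, in place of code of your own. Each camera call takes 0.05 s, during which the arm holds its last target. There are 200 camera calls.

### The job

The wooden tower of the study model has toppled onto the table: stand it upright again, the right way up, on the narrow square podium of the white site board (not the round one), centred and with its sides parallel to the podium's. The podium's height gets changed all the time and nobody wrote it down, so feel for it: lower the tower gently until it rests on the podium while you still hold it, then let go. Do not shift the silver coach, the glue bottle, the balsa offcut or the roll of tape.

Things in the scene. Friction and masses are not known exactly. Their poses are not given: they have to be found in the camera images.
- tower: Pale wooden tower block, 0.12 kg, lying on its side on the table, top roughly towards the robot. Square shaft 34 x 34 x 78 mm with dark floor lines, above it a narrower crown 22 x 22 x 18 mm with a 4 mm cap. Origin: centre of the foot's underside (17 mm above the table as it lies). +z runs from the foot up the tower, x and y square to its sides; centre of mass at z = 42 mm.
- square_podium: Fixed wooden post with a square deck 30 x 30 x 6 mm, on a foot 50 x 50 x 8 mm and a sleeve 24 x 24 mm. Origin: centre of the foot's underside, 8 mm above the table; z up, x and y square to the deck's sides. The deck's top is 50 to 90 mm above this origin; its height is not reported and differs every time. The deck rests on a rubber pad that gives 1 mm per 3 N, at most 5 mm.
- round_podium: The other podium on the board, fixed: round foot 52 mm across, round sleeve, round deck 34 mm across, of the same changing height range. Not to be used. Origin: centre of its foot's underside. It may stand on either side of the square one, 130 mm away.
- site_board: White board 190 x 250 x 8 mm, fixed on the table; origin: centre of its underside, x and y along its sides. It carries the two podiums, 65 mm left and right of its centre along y, massing blocks up to 28 mm high along its far edge (73 mm along +x) and one of 14 mm near its front edge (72 mm along -x).
- coach_silver: Silver miniature railcar, 18 x 100 x 22 mm, standing behind the tower; leave it. Origin: centre of its underside.
- glue_bottle: White bottle with a ribbed cap, 38 mm across, 72 mm tall, standing to the left; leave it. Origin: centre of its underside.
- balsa_block: Balsa offcut 21 x 62 x 12 mm lying flat; leave it. Origin: centre of its underside.
- masking_tape: Roll of masking tape 100 mm across, 25 mm high, lying flat to the left; leave it. Origin: centre of its underside.
Not all that is in view belongs to the job. Several things look just like the tower: the one meant starts farthest from the robot's base.

How it is judged:
By the outcome, as a careful person would: the job done as asked, in the order asked, and still so for the second after the job is handed in, with the robot touching nothing.
It also fails if it takes over 48 s, if anything falls off the work surface, if the arm or the gripper's body presses on something with over 40 N, if the wrist force passes 120 N, or if a joint passes its speed limit or range.

## Working session

There is one attempt and no reset: what is moved stays moved. The work goes in short steps, Python scripts to look and compute and a shell command to move; the robot and the scene stay as the last step left them, time stands still between calls to the robot, and variables do not carry over. Pictures are saved under pics/ and viewed, at most 10 in all, crops included, and the job is handed in when it is done.

```bash
mkdir -p pics
cat > h.py <<'E'
from station import *
import numpy as np, cv2
from scipy.spatial.transform import Rotation as R
def world(name,d,pts,st=None):
    c=get_calibration(name);K=np.array(c["mtx"])
    out=[]
    for u,v in pts:
        p=d[int(v)-1:int(v)+2,int(u)-1:int(u)+2];p=p[p>0]
        z=np.median(p) if len(p) else np.nan
        P=np.linalg.inv(K)@[u,v,1]*z
        if name=="wrist":
            T=np.array(c["T_tool_cam"]);P=T[:3,:3]@P+T[:3,3]
            P=R.from_rotvec(st["tool_rot"]).as_matrix()@P+st["tcp_pos"]
        else:
            Rm=cv2.Rodrigues(np.array(c["rvec"],float))[0];P=Rm.T@(P-np.array(c["tvec"]).ravel())
        out.append(P)
    return np.array(out)
E
python3 - <<'E'
from h import *
s=get_state();print({k:np.round(v,3) for k,v in s.items()})
for n in("top","side"):
    p,d=grab_frame(n);cv2.imwrite(f"pics/{n}0.png",p);np.save(f"{n}0.npy",d)
E
```

```text
{'time': np.float64(0.0), 'q': array([1.235, 0.087, 0.175, 1.66 , 0.   , 1.571]), 'dq': array([ 0.002, -0.002,  0.   , -0.003, -0.002, -0.   ]), 'tau': array([-2.0000e-03, -5.2039e+01,  4.6480e+01,  1.7000e-02, -0.0000e+00,
       -0.0000e+00]), 'tcp_pos': array([0.181, 0.519, 0.207]), 'tool_rot': array([-5.250e-01, -3.097e+00,  2.000e-03]), 'ft_force': array([-0.471, -0.63 , -0.073]), 'ft_torque': array([-0.013, -0.01 , -0.008]), 'grasp_force': np.float64(0.0), 'finger_gap': np.float64(0.085)}
```

View pics/top0.png

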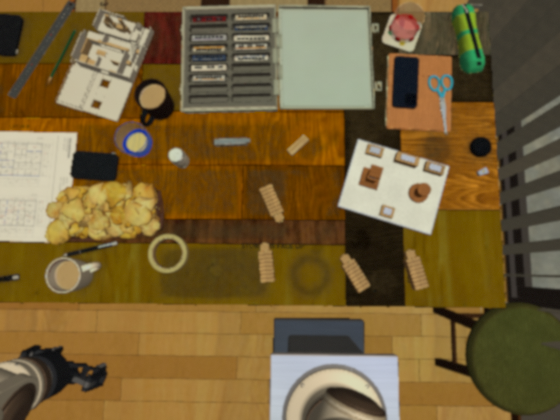

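View pics/side0.png

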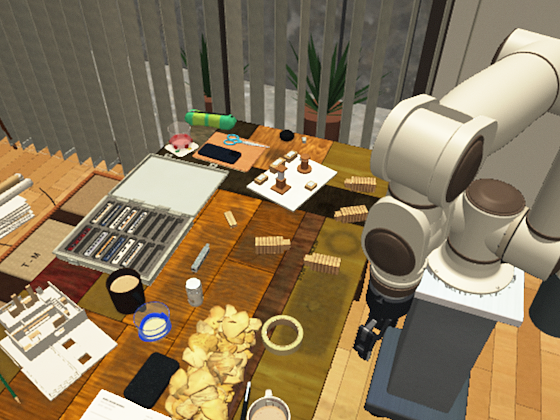

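Top view: four tower-like blocks at (272,202), (266,262), (355,273) and (416,270). The base is at about (335,405). The first lies farthest away, with the coach (232,141) behind it, so it fits. On the board, the square podium seems to be at (371,177) and the round one at (420,192). I'll check both in an enlarged crop.

Run:
```python
from h import *
p=cv2.imread("pics/top0.png");d=np.load("top0.npy")
c=p[130:240,240:460];cv2.imwrite("pics/crop1.png",cv2.resize(c,(800,400),interpolation=cv2.INTER_CUBIC))
print(get_calibration("top")["mtx"],get_calibration("wrist"))
pts=[(272,202),(266,262),(355,273),(416,270),(371,177),(420,192),(232,141),(298,145),(177,156),(362,140),(447,166),(433,233),(339,205),(300,220)]
for q,w in zip(pts,world("top",d,pts)):print(q,w.round(4),round(np.hypot(*w[:2]),3))
```

```text
[[427.44998778   0.         285.09795132]
 [  0.         427.44998778 211.14959714]
 [  0.           0.           1.        ]] {'mtx': array([[305.88869524,   0.        , 278.20578094],
       [  0.        , 305.88869524, 213.45320062],
       [  0.        ,   0.        ,   1.        ]]), 'T_tool_cam': array([[-8.56107239e-04, -9.53918466e-01, -3.00064706e-01,
         7.61682300e-02],
       [ 9.99999568e-01, -7.08295707e-04, -6.01372010e-04,
        -4.24935319e-04],
       [ 3.61125322e-04, -3.00065091e-01,  9.53918661e-01,
        -1.65505607e-01],
       [ 0.00000000e+00,  0.00000000e+00,  0.00000000e+00,
         1.00000000e+00]])}
(272, 202) [0.5303 0.1594 0.0332] 0.554
(266, 262) [0.3779 0.1722 0.0332] 0.415
(355, 273) [ 0.353  -0.0499  0.0348] 0.357
(416, 270) [ 0.3621 -0.2012  0.0346] 0.414
(371, 177) [ 0.5915 -0.0889  0.0599] 0.598
(420, 192) [ 0.5537 -0.2086  0.0639] 0.592
(232, 141) [0.6955 0.2687 0.0174] 0.746
(298, 145) [0.6878 0.0938 0.0104] 0.694
(177, 156) [0.6386 0.3975 0.0732] 0.752
(362, 140) [ 7.056e-01 -7.760e-02  6.000e-04] 0.71
(447, 166) [ 0.6341 -0.2983  0.008 ] 0.701
(433, 233) [ 0.4579 -0.2584 -0.0013] 0.526
(339, 205) [ 0.5278 -0.0141  0.0088] 0.528
(300, 220) [ 0.4886  0.087  -0.0008] 0.496
```

View pics/crop1.png

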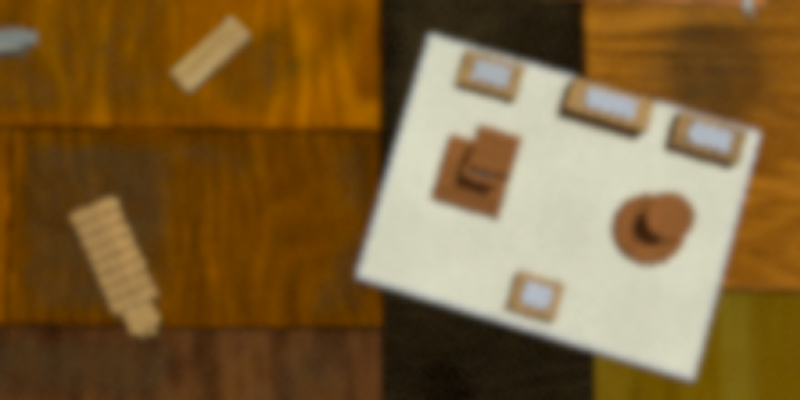

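The crop confirms it. The tower has its foot at crop (95,210), i.e. full-image (266,188), and its crown at (142,320), i.e. (279,218), towards the robot. The post on the left, at crop (485,165), has a square foot and deck; the right one (650,225) is round. Next I'll get the geometry from depth.

Run:
```python
from h import *
d=np.load("top0.npy")
def grid(u0,u1,v0,v1):
    pts=[(u,v) for v in range(v0,v1) for u in range(u0,u1)];return world("top",d,pts)
w=grid(252,295,178,228);t=w[(w[:,2]>0.012)]
for zz in(0.012,0.028):
    t=w[w[:,2]>zz][:,:2].astype(np.float32);print(len(t),[np.round(x,4) for x in cv2.minAreaRect(t)],t.mean(0))
w=grid(355,390,160,200);print(np.percentile(w[:,2],[50,90,97,99]))
for lo,hi in((.045,.2),(.012,.022)):
    t=w[(w[:,2]>lo)&(w[:,2]<hi)];print(len(t),t.mean(0).round(4),[np.round(x,4) for x in cv2.minAreaRect(t[:,:2].astype(np.float32))])
w=grid(330,455,130,240);t=w[(abs(w[:,2]-.008)<.004)];h=cv2.convexHull(t[:,:2].astype(np.float32))
print([np.round(x,4) for x in cv2.minAreaRect(t[:,:2].astype(np.float32))])
s=get_state();M=R.from_rotvec(s["tool_rot"]).as_matrix();print(M.round(3))
# A pose: fwd azimuth 23deg, x_t fwd-up, tilt 45
```

```text
480 [array([0.5262, 0.1566]), array([0.0995, 0.0352]), np.float64(23.9426)] [0.5279715  0.15810071]
421 [array([0.5285, 0.158 ]), array([0.0941, 0.0343]), np.float64(24.5867)] [0.532818   0.16035199]
[0.00871829 0.08852493 0.09160038 0.09207283]
186 [ 0.5969 -0.0943  0.0836] [array([ 0.5988, -0.0955]), array([0.0301, 0.0298]), np.float64(72.915)]
211 [ 0.5926 -0.089   0.0157] [array([ 0.599 , -0.0953]), array([0.0505, 0.0514]), np.float64(73.8425)]
[array([ 0.6239, -0.1709]), array([0.2506, 0.2836]), np.float64(73.4285)]
[[-0.944  0.33  -0.   ]
 [ 0.33   0.944 -0.001]
 [ 0.    -0.001 -1.   ]]
```

```bash
cat >> h.py <<'E'
def frame(az,tilt,flip=1):
    a,t=np.radians([az,tilt]);f=np.array([np.cos(a),np.sin(a),0]);u=np.array([0,0,1.])
    z=np.sin(t)*f-np.cos(t)*u;x=flip*(np.cos(t)*f+np.sin(t)*u)
    return np.c_[x,np.cross(z,x),z]
def rel(p,M):
    s=get_state();C=R.from_rotvec(s["tool_rot"]).as_matrix()
    print("t",round(float(s["time"]),2),"tcp",s["tcp_pos"].round(4),"turn",R.from_matrix(C.T@M).as_rotvec().round(3),"shift cm",(C.T@(p-s["tcp_pos"])*100).round(2),"q",s["q"].round(2),"F",s["ft_force"].round(1),"gap",round(float(s["finger_gap"]),4))
A=frame(24,45);GA=np.array([.5367,.1615,.0105]);PA=GA-.12*A[:,2]
E
python3 - <<'E'
from h import *
rel(PA,A)
E
```

```text
t 0.1 tcp [0.1812 0.519  0.2068] turn [-0.926  0.368  2.235] shift cm [-39.17 -27.84  11.18] q [1.23 0.09 0.18 1.66 0.   1.57] F [-0.4  0.6 -0.9] gap 0.0854
```

```bash
python3 -m crank '[[-0.926,0.368,2.235,-39.2,-27.8,5,1],[-0.926,0.368,2.235,-39.2,-27.8,5,1],[-0.926,0.368,2.235,-39.2,-27.8,5,1],[-0.926,0.368,2.235,-39.2,-27.8,5,1],[-0.926,0.368,2.235,-39.2,-27.8,5,1]]' 50; python3 -c "
from h import *
rel(PA,A)"
```

```text
time: 0.6
tcp_pos: [0.3259, 0.315, 0.1813]
tool_rot: [-1.501, -2.65, -0.454]
ft_force: [0.9, 0.5, 1.3]
finger_gap: 0.085
grasp_force: 0.0
t 0.6 tcp [0.3259 0.315  0.1813] turn [-0.64   0.253  1.545] shift cm [-24.26   0.32   4.07] q [ 0.65 -0.43 -0.36  1.39  0.17  1.7 ] F [0.9 0.5 1.3] gap 0.085
```

```bash
python3 -m crank '[[-0.64,0.253,1.545,-24.3,0.3,3,1],[-0.64,0.253,1.545,-24.3,0.3,3,1],[-0.64,0.253,1.545,-24.3,0.3,3,1],[-0.64,0.253,1.545,-24.3,0.3,3,1],[-0.64,0.253,1.545,-24.3,0.3,3,1]]'; python3 -c "
from h import *
rel(PA,A)"
```

```text
time: 1.1
tcp_pos: [0.4592, 0.1232, 0.1055]
tool_rot: [-2.238, -1.863, -0.826]
ft_force: [1.0, 1.0, 0.3]
finger_gap: 0.0854
grasp_force: 0.0
t 1.1 tcp [0.4592 0.1232 0.1055] turn [-0.355  0.141  0.859] shift cm [-0.15 -0.35  1.02] q [-0.02 -0.54 -0.64  1.1   0.44  1.82] F [1.  1.  0.3] gap 0.0854
```

```bash
python3 -m crank '[[-0.355,0.141,0.859,-0.15,-0.35,1,1],[-0.355,0.141,0.859,-0.15,-0.35,1,1],[-0.355,0.141,0.859,-0.15,-0.35,1,1],[-0.355,0.141,0.859,-0.15,-0.35,1,1],[-0.355,0.141,0.859,-0.15,-0.35,1,1]]'; python3 -c "
from h import *
rel(PA,A)"
```

```text
time: 1.6
tcp_pos: [0.473, 0.1286, 0.0915]
tool_rot: [-2.658, -0.855, -1.045]
ft_force: [0.2, 0.3, 0.1]
finger_gap: 0.0854
grasp_force: 0.0
t 1.6 tcp [0.473  0.1286 0.0915] turn [-0.083  0.048  0.172] shift cm [-0.64 -0.63 -1.13] q [ 0.08 -0.85 -0.93  0.81  0.3   2.7 ] F [0.2 0.3 0.1] gap 0.0854
```

```bash
python3 -m crank '[[-0.07,0.03,0.17,0,0,0,1],[-0.07,0.03,0.17,0,0,0,1],[-0.07,0.03,0.17,0,0,0,1]]'; python3 -c "
from h import *
rel(PA,A)
s=get_state();p,d=grab_frame('wrist');cv2.imwrite('pics/w1.png',p);np.save('w1.npy',d)
pts=[(u,v) for v in range(60,400,2) for u in range(150,400,2)];w=world('wrist',d,pts,s)
t=w[(w[:,2]>.012)&(w[:,2]<.045)&(abs(w[:,0]-.526)<.07)&(abs(w[:,1]-.157)<.06)]
print(len(t),t[:,2].max(),[np.round(x,4) for x in cv2.minAreaRect(t[:,:2].astype(np.float32))])
"
```

```text
time: 1.9
tcp_pos: [0.4905, 0.1309, 0.0941]
tool_rot: [-2.707, -0.601, -1.075]
ft_force: [-0.3, 0.4, 0.4]
finger_gap: 0.0854
grasp_force: 0.0
t 1.9 tcp [0.4905 0.1309 0.0941] turn [-0.019  0.028  0.011] shift cm [-2.1  -0.99 -2.15] q [ 0.13 -0.85 -0.94  0.74  0.21  2.92] F [-0.3  0.4  0.4] gap 0.0854
1063 0.03390116811491788 [array([0.5271, 0.1566]), array([0.0991, 0.0333]), np.float64(24.6292)]
```

View pics/w1.png

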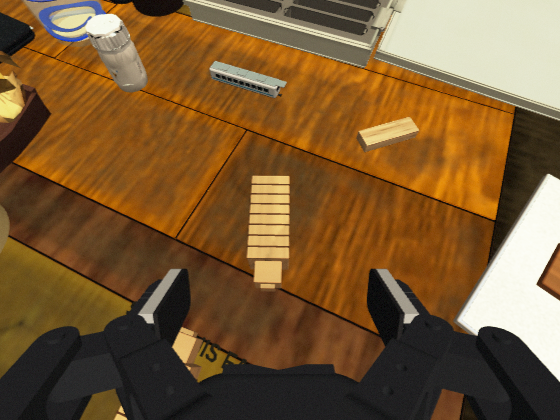

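The wrist view agrees: the tower is at (270,215), with its crown at (267,272) facing the gripper and clear space on both sides. The remeasured pose matches the first one to 1 mm, so I'm closing in.

Run:
```python
from h import *
A=frame(24.3,45)
rel(GA-.04*A[:,2],A); rel(GA,A)
```

```text
t 1.95 tcp [0.4905 0.1307 0.0944] turn [-0.016  0.028  0.008] shift cm [-1.89 -0.83  5.87] q [ 0.13 -0.85 -0.94  0.75  0.22  2.92] F [-0.3  0.6  0.5] gap 0.0857
t 1.95 tcp [0.4905 0.1307 0.0944] turn [-0.016  0.028  0.008] shift cm [-1.78 -0.77  9.87] q [ 0.13 -0.85 -0.94  0.75  0.22  2.92] F [-0.3  0.6  0.5] gap 0.0857
```

```bash
python3 -m crank '[[-0.016,0.028,0.008,-1.9,-0.8,5.9,1],[-0.016,0.028,0.008,-1.9,-0.8,5.9,1],[-0.016,0.028,0.008,-1.9,-0.8,5.9,1],[-0.016,0.028,0.008,-1.9,-0.8,5.9,1]]'; python3 -c "
from h import *
A=frame(24.3,45)
rel(GA,A)"
```

```text
time: 2.35
tcp_pos: [0.5118, 0.1492, 0.0398]
tool_rot: [-2.701, -0.58, -1.121]
ft_force: [0.9, 0.4, 0.6]
finger_gap: 0.0853
grasp_force: 0.0
t 2.35 tcp [0.5118 0.1492 0.0398] turn [ 0.001 -0.001 -0.001] shift cm [-0.12 -0.11  4.03] q [ 0.19 -0.77 -1.03  0.54  0.16  2.97] F [0.9 0.4 0.6] gap 0.0853
```

```bash
python3 -m crank '[[0,0,0,-0.05,-0.05,1,1],[0,0,0,-0.1,-0.1,2,1],[0,0,0,-0.1,-0.1,3,1],[0,0,0,-0.1,-0.1,4,1],[0,0,0,-0.1,-0.1,4,1]]'; python3 -c "
from h import *
A=frame(24.3,45)
rel(GA,A)"
```

```text
time: 2.85
tcp_pos: [0.5373, 0.1613, 0.0112]
tool_rot: [-2.701, -0.579, -1.122]
ft_force: [-0.1, 1.0, -0.8]
finger_gap: 0.0852
grasp_force: 0.0
t 2.85 tcp [0.5373 0.1613 0.0112] turn [ 0.002 -0.002 -0.001] shift cm [-0.09 -0.04  0.02] q [ 0.21 -0.63 -1.03  0.4   0.15  2.99] F [-0.1  1.  -0.8] gap 0.0852
```

```bash
python3 -m crank '[[0,0,0,0,0,0,0],[0,0,0,0,0,0,0],[0,0,0,0,0,0,0],[0,0,0,0,0,0,0],[0,0,0,0,0,0,0]]' 50; python3 -m crank '[[0,0,0,0,0,0,0],[0,0,0,0,0,0,0],[0,0,0,0,0,0,0]]' 50
```

```text
time: 3.35
tcp_pos: [0.5369, 0.1616, 0.0111]
tool_rot: [-2.7, -0.579, -1.123]
ft_force: [-3.1, -1.5, 5.0]
finger_gap: 0.0324
grasp_force: 50.2
time: 3.65
tcp_pos: [0.537, 0.1616, 0.0111]
tool_rot: [-2.7, -0.579, -1.123]
ft_force: [-3.4, -1.6, 6.8]
finger_gap: 0.0321
grasp_force: 50.3
```

```bash
python3 -m crank '[[0,0,0,1,0,-1,0],[0,0,0,3,0,-3,0],[0,0,0,6,0,-6,0],[0,0,0,9,0,-9,0],[0,0,0,11,0,-11,0]]'
python3 - <<'E'
from h import *
s=get_state();p,d=grab_frame('wrist');cv2.imwrite('pics/w2.png',p);np.save('w2.npy',d)
rel(s["tcp_pos"],A)
E
```

```text
time: 4.15
tcp_pos: [0.5366, 0.1616, 0.1691]
tool_rot: [-2.699, -0.579, -1.124]
ft_force: [0.8, 0.1, -1.2]
finger_gap: 0.0324
grasp_force: 49.7
t 4.2 tcp [0.5382 0.1619 0.1747] turn [-0.001 -0.01   0.004] shift cm [-0.51 -0.03  0.28] q [ 0.21 -0.72 -0.76  0.75  0.15  2.99] F [ 1.7 -0.2  4.9] gap 0.0325
```

View pics/w2.png

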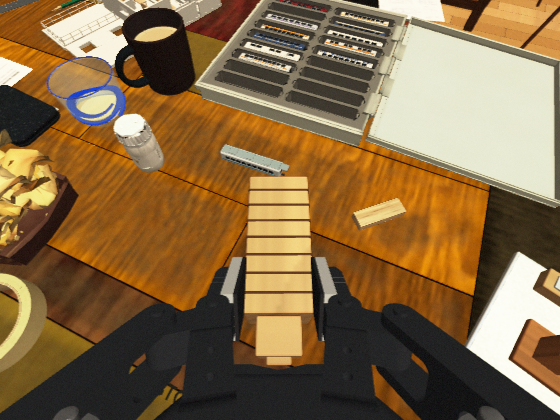

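The tower is held between the pads, with the upper face visible from (248,178) to (312,318) and the crown at (278,335). I'll measure its pose in the tool frame.

Run:
```python
from h import *
d=np.load('w2.npy');c=get_calibration("wrist");K=np.array(c["mtx"]);T=np.array(c["T_tool_cam"])
def tool(u,v,z): return T[:3,:3]@(np.linalg.inv(K)@[u,v,1]*z)+T[:3,3]
pts=np.array([tool(u,v,d[v,u]) for v in range(185,305,2) for u in range(256,304,2)])
m=pts.mean(0);n=np.linalg.svd(pts-m)[2][2];r=(pts-m)@n;print("mean",m.round(4),"n",n.round(4),"rms",r.std().round(5))
# end edge (foot) along column 280
print([(v,round(float(d[v,280]),3)) for v in range(170,186,2)])
# side edges: blob mask of plane points
g=[(u,v) for v in range(165,330) for u in range(225,335)]
P=np.array([tool(u,v,d[v,u]) for u,v in g]);ok=abs((P-m)@n)<.002
L=np.zeros((420,560),np.uint8)
for (u,v),o in zip(g,ok):L[v,u]=255*o
num,lab,st,_=cv2.connectedComponentsWithStats(L);k=lab[240,280];Q=np.array([p for (u,v),p in zip(g,P) if lab[v,u]==k])
ax=np.cross(n,[0,1,0]);ax/=np.linalg.norm(ax)
e2=np.cross(n,ax);q=np.c_[(Q-m)@ax,(Q-m)@e2].astype(np.float32)
print("ax",ax.round(3),"e2",e2.round(3),[np.round(x,4) for x in cv2.minAreaRect(q)],q.min(0),q.max(0))
```

```text
mean [ 0.0139  0.0012 -0.0176] n [-0.7477  0.005   0.664 ] rms 0.00673
[(170, 0.398), (172, 0.401), (174, 0.405), (176, 0.411), (178, 0.179), (180, 0.178), (182, 0.177), (184, 0.177)]
ax [-0.664  0.    -0.748] e2 [-0.004 -1.     0.003] [array([-0.0034,  0.0003]), array([0.0774, 0.0346]), np.float64(0.2001)] [-0.04212578 -0.0169825 ] [0.03535059 0.01760376]
```

```bash
cat > t.py <<'E'
from h import *
def tower_pose(d,v0=165,v1=330,u0=225,u1=335):
    c=get_calibration("wrist");K=np.array(c["mtx"]);T=np.array(c["T_tool_cam"])
    g=[(u,v) for v in range(v0,v1) for u in range(u0,u1) if d[v,u]>0]
    P=np.array([T[:3,:3]@(np.linalg.inv(K)@[u,v,1]*d[v,u])+T[:3,3] for u,v in g])
    n=np.array([-.7477,.005,.664]);m=np.array([.0139,.0012,-.0176])
    for tol in(.004,.002,.0015,.0015):
        Q=P[(abs((P-m)@n)<tol)&(np.linalg.norm(P-m,axis=1)<.05)];m=Q.mean(0);n=np.linalg.svd(Q-m)[2][2];n*=-np.sign(n[0]);
    ax=np.cross(n,[0,1,0]);ax/=np.linalg.norm(ax);e2=np.cross(n,ax)
    q=np.c_[(Q-m)@ax,(Q-m)@e2].astype(np.float32);(cx,cy),sz,a=cv2.minAreaRect(q)
    print("n",n.round(4),"rms",((Q-m)@n).std().round(5),"ang",np.degrees(np.arctan2(-n[0],n[2])).round(2),"rect",np.round([cx,cy,*sz,a],4),q.min(0),q.max(0),"m",m.round(4))
    print("face centre",(m+cx*ax+cy*e2).round(4),"foot edge",(m+q[:,0].max()*-0+q[:,0].min()*0+ax*np.percentile(q[:,0],0.5)).round(4),(m+ax*np.percentile(q[:,0],99.5)).round(4),"ax",ax.round(4))
E
python3 -c "
from t import *
tower_pose(np.load('w2.npy'))"
```

```text
n [-7.094e-01 -2.000e-04  7.048e-01] rms 0.00058 ang 45.19 rect [-0.0043 -0.      0.0779  0.0345  0.2609] [-0.04326726 -0.0173074 ] [0.03465801 0.01727494] m [ 0.0128  0.0009 -0.0182]
face centre [ 0.0158  0.0009 -0.0152] foot edge [0.0425 0.0009 0.0116] [-0.0114  0.0009 -0.0426] ax [-0.7048  0.     -0.7094]
```

```bash
python3 -m crank '[[0,0,-0.15,1,0,-1,0],[0,0,-0.3,2,0,-2,0],[0,0,-0.45,3,0,-3,0],[0,0,-0.6,4,0,-4,0],[0,0,-0.75,5,0,-5,0]]'
cat >> h.py <<'E'
B=frame(-16.6,44.8,-1);foot=np.array([.0312,.0009,.0245]);C=np.array([.599,-.0954,.0905])
def PB(h): return C+[0,0,h]-B@foot
E
python3 -c "
from h import *
print(B,PB(.05)); rel(PB(.05),B)"
```

```text
time: 4.7
tcp_pos: [0.5359, 0.1614, 0.2358]
tool_rot: [2.321, 1.551, 1.139]
ft_force: [-0.7, 0.5, -1.4]
finger_gap: 0.0327
grasp_force: 49.7
[[-6.79997655e-01  2.85688367e-01  6.75266870e-01]
 [ 2.02716105e-01  9.58322574e-01 -2.01305797e-01]
 [-7.04634210e-01  2.77555756e-17 -7.09570737e-01]] [ 0.60341477 -0.09765524  0.17986907]
t 4.7 tcp [0.5359 0.1614 0.2358] turn [ 0.216 -0.534 -1.827] shift cm [-23.28  14.33   0.8 ] q [ 0.21 -0.7  -0.62  0.88  0.15  2.23] F [-0.7  0.5 -1.4] gap 0.0327
```

```bash
python3 -m crank '[[0.216,-0.534,-1.827,-4,1,0,0],[0.216,-0.534,-1.827,-8,3,0,0],[0.216,-0.534,-1.827,-10,5,0,0],[0.216,-0.534,-1.827,-12,7,0,0],[0.216,-0.534,-1.827,-15,9,0,0]]'; python3 -c "
from h import *
rel(PB(.07),B)"
```

```text
time: 5.2
tcp_pos: [0.5745, -0.0069, 0.202]
tool_rot: [1.604, 2.097, 0.637]
ft_force: [0.6, 0.2, -0.7]
finger_gap: 0.0327
grasp_force: 49.8
t 5.2 tcp [ 0.5745 -0.0069  0.202 ] turn [ 0.131 -0.326 -1.113] shift cm [-9.48  0.04  0.93] q [-0.1  -0.51 -0.5   0.97  0.16  1.26] F [ 0.6  0.2 -0.7] gap 0.0327
```

```bash
python3 -m crank '[[0.131,-0.326,-1.113,0,0,0,0],[0.131,-0.326,-1.113,-2,0,0,0],[0.131,-0.326,-1.113,-4,0,0.3,0],[0.131,-0.326,-1.113,-6,0,0.5,0],[0.131,-0.326,-1.113,-8,0,0.8,0]]'; python3 -c "
from h import *
rel(PB(.07),B)"
```

```text
time: 5.7
tcp_pos: [0.5979, -0.0832, 0.1988]
tool_rot: [0.8, 2.333, 0.129]
ft_force: [0.9, 0.3, -0.6]
finger_gap: 0.0323
grasp_force: 49.8
t 5.7 tcp [ 0.5979 -0.0832  0.1988] turn [ 0.046 -0.117 -0.398] shift cm [-1.22 -0.85  0.43] q [-0.12 -0.5  -0.52  0.87 -0.04  0.53] F [ 0.9  0.3 -0.6] gap 0.0323
```

```bash
python3 -m crank '[[0.046,-0.117,-0.398,-0.6,-0.4,0.2,0],[0.046,-0.117,-0.398,-1.2,-0.85,0.4,0],[0.046,-0.117,-0.398,-1.2,-0.85,0.4,0],[0.046,-0.117,-0.398,-1.2,-0.85,0.4,0],[0.046,-0.117,-0.398,-1.2,-0.85,0.4,0]]'
python3 - <<'E'
from h import *
rel(PB(.07),B)
s=get_state();p,d=grab_frame('wrist');cv2.imwrite('pics/w3.png',p);np.save('w3.npy',d);np.save('w3s.npy',np.r_[s['tcp_pos'],s['tool_rot']])
p,d=grab_frame('top');np.save('top3.npy',d);cv2.imwrite('pics/top3.png',p)
p,d=grab_frame('side');np.save('side3.npy',d);cv2.imwrite('pics/side3.png',p)
E
```

```text
time: 6.2
tcp_pos: [0.6028, -0.0966, 0.2001]
tool_rot: [0.351, 2.339, -0.135]
ft_force: [0.7, -0.2, -1.2]
finger_gap: 0.0327
grasp_force: 49.8
t 6.2 tcp [ 0.6028 -0.0966  0.2001] turn [ 0.001 -0.002 -0.009] shift cm [-0.05 -0.08  0.08] q [-0.09 -0.56 -0.62  0.75 -0.14  0.15] F [ 0.7 -0.2 -1.2] gap 0.0327
```

View pics/w3.png

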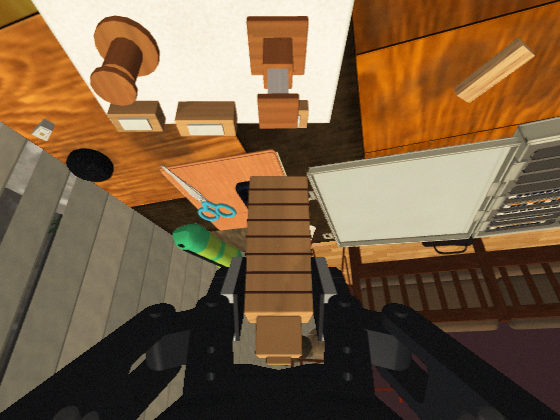

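The wrist view (upside down) shows the tower at (278,250) with its crown up. The square podium's deck is at (278,110), directly ahead, and the round one is at (115,80). I'll measure the deck and the held tower from here.

Run:
```python
from t import *
d=np.load('w3.npy');v=np.load('w3s.npy');s=dict(tcp_pos=v[:3],tool_rot=v[3:])
tower_pose(d)
g=[(u,w) for w in range(85,140) for u in range(240,318)];W=world('wrist',d,g,s)
n=W[(W[:,2]>.06)&(W[:,2]<.12)&(np.hypot(W[:,0]-.599,W[:,1]+.095)<.05)]
h=np.median(n[n[:,2]>n[:,2].max()-.004][:,2]);t=n[abs(n[:,2]-h)<.003]
print("deck",len(t),h,t.mean(0).round(4),[np.round(x,4) for x in cv2.minAreaRect(t[:,:2].astype(np.float32))])
g=[(u,w) for w in range(1,80) for u in range(220,330)];W=world('wrist',d,g,s)
n=W[abs(W[:,2]-.016)<.003];n=n[np.hypot(n[:,0]-.599,n[:,1]+.095)<.04];print("foot",len(n),[np.round(x,4) for x in cv2.minAreaRect(n[:,:2].astype(np.float32))])
# yaw of board's left edge etc via top view
D=np.load('top0.npy');
pts=[(u,w) for w in range(130,240) for u in range(330,455)];W=world('top',D,pts)
n=W[(W[:,2]>.005)&(W[:,2]<.012)];n=n[(np.hypot(n[:,0]-.581,n[:,1]+.158)<.165)];print("board",[np.round(x,4) for x in cv2.minAreaRect(n[:,:2].astype(np.float32))])
# tower in the top view
D=np.load('top3.npy');pts=[(u,w) for w in range(140,210) for u in range(340,410)];W=world('top',D,pts)
n=W[(W[:,2]>.13)&(W[:,2]<.27)];print("top tower/gripper n",len(n),n[:,2].max())
R0=R.from_rotvec(v[3:]).as_matrix();print("up of ax",(R0@np.array([-.7048,0,-.7094])).round(4),"foot",(v[:3]+R0@foot).round(4))
```

```text
n [-0.7077 -0.0021  0.7065] rms 0.00057 ang 45.05 rect [-4.40000e-03 -1.00000e-04  3.46000e-02  7.85000e-02  8.98888e+01] [-0.04360471 -0.01735831] [0.03487326 0.01721152] m [ 0.0139 -0.0005 -0.0179]
face centre [ 0.017  -0.0004 -0.0148] foot edge [ 0.044  -0.0005  0.0123] [-0.0106 -0.0005 -0.0424] ax [-0.7065  0.     -0.7077]
deck 1327 0.0907753677912085 [ 0.5978 -0.095   0.0906] [array([ 0.5998, -0.0957]), array([0.03  , 0.0306]), np.float64(73.0545)]
foot 2166 [array([ 0.5993, -0.0955]), array([0.05  , 0.0495]), np.float64(73.1045)]
board [array([ 0.5799, -0.1578]), array([0.2503, 0.1913]), np.float64(73.1257)]
top tower/gripper n 799 0.26999312074977144
up of ax [-1.0e-04 -7.4e-03  1.0e+00] foot [ 0.5984 -0.094   0.1608]
```

```bash
cat >> h.py <<'E'
B=frame(-16.9,44.95,-1);foot=np.array([.0322,0,.0247]);C=np.array([.5995,-.0956,.0907])
E
python3 -c "
from h import *
rel(PB(.07),B);rel(PB(.015),B)"
```

```text
t 6.35 tcp [ 0.6032 -0.0969  0.201 ] turn [ 0.005 -0.003 -0.004] shift cm [-0.1   0.02  0.1 ] q [-0.09 -0.56 -0.62  0.75 -0.14  0.15] F [-0.3  0.5 -0.6] gap 0.0326
t 6.35 tcp [ 0.6032 -0.0969  0.201 ] turn [ 0.005 -0.003 -0.004] shift cm [ 3.77 -0.02  4.01] q [-0.09 -0.56 -0.62  0.75 -0.14  0.15] F [-0.3  0.5 -0.6] gap 0.0326
```

```bash
python3 -m crank '[[0.005,-0.003,-0.004,0.8,0,1,0],[0.005,-0.003,-0.004,1.6,0,1.8,0],[0.005,-0.003,-0.004,2.4,0,2.6,0],[0.005,-0.003,-0.004,3.2,0,3.4,0],[0.005,-0.003,-0.004,3.77,0,4,0]]'; python3 -m crank '[[0,0,0,0,0,0,0],[0,0,0,0,0,0,0]]'
python3 - <<'E'
from t import *
rel(PB(.015),B)
s=get_state();p,d=grab_frame('wrist');np.save('w4.npy',d);cv2.imwrite('pics/w4.png',p);tower_pose(d)
g=[(u,w) for w in range(60,178) for u in range(220,340)];W=world('wrist',d,g,s)
n=W[(W[:,2]>.08)&(W[:,2]<.098)&(np.hypot(W[:,0]-.599,W[:,1]+.095)<.035)]
h=np.median(n[:,2]);t=n[abs(n[:,2]-h)<.003];print("deck",len(t),h,[np.round(x,4) for x in cv2.minAreaRect(t[:,:2].astype(np.float32))])
M=R.from_rotvec(s['tool_rot']).as_matrix();print("foot",(M@foot+s['tcp_pos']).round(4))
pc=p[20:220,180:380];cv2.imwrite('pics/w4c.png',cv2.resize(pc,(600,600),interpolation=cv2.INTER_CUBIC))
E
```

```text
time: 6.85
tcp_pos: [0.604, -0.097, 0.1437]
tool_rot: [0.345, 2.338, -0.145]
ft_force: [-0.0, 0.4, -1.0]
finger_gap: 0.0324
grasp_force: 49.8
time: 7.05
tcp_pos: [0.6045, -0.0971, 0.1458]
tool_rot: [0.345, 2.336, -0.145]
ft_force: [0.2, 0.1, -1.6]
finger_gap: 0.0326
grasp_force: 49.8
t 7.05 tcp [ 0.6045 -0.0971  0.1458] turn [-0.001  0.     0.002] shift cm [-0.01 -0.   -0.  ] q [-0.08 -0.55 -0.72  0.63 -0.15  0.15] F [ 0.2  0.1 -1.6] gap 0.0326
n [-0.7079 -0.0015  0.7064] rms 0.00058 ang 45.06 rect [-3.30000e-03 -0.00000e+00  3.45000e-02  8.04000e-02  8.98852e+01] [-0.04357551 -0.01729354] [0.03692    0.01723151] m [ 0.014  -0.0005 -0.0178]
face centre [ 0.0163 -0.0004 -0.0155] foot edge [ 0.044  -0.0005  0.0123] [-0.0105 -0.0005 -0.0424] ax [-0.7064  0.     -0.7079]
deck 991 0.0906995561348247 [array([ 0.594 , -0.0938]), array([0.0303, 0.0193]), np.float64(72.9707)]
foot [ 0.5994 -0.0956  0.1056]
```

View pics/w4c.png

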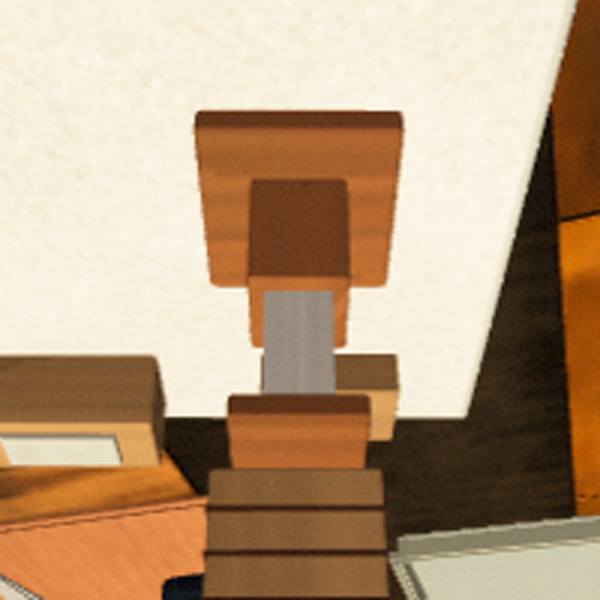

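The deck (crop columns 228–370, near edge at row 395) is parallel to the tower foot (208–385, row 470). The foot sits about 0.5 mm off centre, towards the left of the image, so I'll shift it by +0.5 mm in y and lower in small steps.

```bash
python3 -m crank '[[0,0,0,0.15,0.04,0.15,0],[0,0,0,0.3,0.04,0.3,0],[0,0,0,0.5,0.04,0.5,0],[0,0,0,0.7,0.04,0.7,0],[0,0,0,0.78,0.04,0.78,0]]'; python3 -m crank '[[0,0,0,0,0,0,0],[0,0,0,0.035,0,0.035,0],[0,0,0,0.07,0,0.07,0]]'; python3 -m crank '[[0,0,0,0,0,0,0],[0,0,0,0.035,0,0.035,0],[0,0,0,0.07,0,0.07,0],[0,0,0,0.07,0,0.07,0]]'
```

```text
time: 7.6
tcp_pos: [0.6044, -0.0967, 0.1341]
tool_rot: [0.345, 2.337, -0.145]
ft_force: [0.1, 0.3, -1.0]
finger_gap: 0.032
grasp_force: 49.8
time: 7.9
tcp_pos: [0.6046, -0.0967, 0.1339]
tool_rot: [0.345, 2.336, -0.145]
ft_force: [0.0, 0.6, -1.1]
finger_gap: 0.0328
grasp_force: 49.8
time: 8.3
tcp_pos: [0.6045, -0.0967, 0.1326]
tool_rot: [0.345, 2.337, -0.145]
ft_force: [0.1, 0.1, -0.5]
finger_gap: 0.0325
grasp_force: 49.8
```

```bash
for i in 1; do python3 -m crank '[[0,0,0,0.035,0,0.035,0],[0,0,0,0.07,0,0.07,0],[0,0,0,0.07,0,0.07,0]]'; done; python3 -c "
from station import *
for i in range(3):
  grab_frame('top');s=get_state();print(s['tcp_pos'].round(4),s['ft_force'].round(1))"
```

```text
time: 8.6
tcp_pos: [0.6045, -0.0967, 0.1316]
tool_rot: [0.345, 2.337, -0.145]
ft_force: [0.1, -0.2, -0.7]
finger_gap: 0.0324
grasp_force: 49.8
[ 0.6045 -0.0967  0.1316] [-0.6  0.7 -1.6]
[ 0.6046 -0.0967  0.1317] [ 0.1  0.8 -1.7]
[ 0.6046 -0.0967  0.1317] [-1.1  0.4 -1.2]
```

```bash
python3 -m crank '[[0,0,0,0.035,0,0.035,0],[0,0,0,0.07,0,0.07,0],[0,0,0,0.07,0,0.07,0]]'; python3 -c "
from station import *
for i in range(3):
  grab_frame('top');s=get_state();print(s['tcp_pos'].round(4),s['ft_force'].round(1))"
```

```text
time: 9.05
tcp_pos: [0.6047, -0.0967, 0.131]
tool_rot: [0.345, 2.336, -0.145]
ft_force: [-0.7, -0.0, -1.0]
finger_gap: 0.0326
grasp_force: 50.0
[ 0.6047 -0.0967  0.131 ] [-1.9 -1.1 -0.4]
[ 0.6047 -0.0967  0.131 ] [-0.3  1.2  0.2]
[ 0.6046 -0.0968  0.131 ] [-0.6  0.6  0.1]
```

```bash
python3 -m crank '[[0,0,0,0.035,0,0.035,0],[0,0,0,0.07,0,0.07,0],[0,0,0,0.07,0,0.07,0]]'; python3 -c "
from station import *
for i in range(3):
  grab_frame('top');s=get_state();print(s['tcp_pos'].round(4),s['ft_force'].round(1),s['ft_torque'].round(2))"
```

```text
time: 9.5
tcp_pos: [0.6048, -0.0968, 0.1302]
tool_rot: [0.345, 2.336, -0.145]
ft_force: [-1.4, 1.4, 3.3]
finger_gap: 0.0327
grasp_force: 50.2
[ 0.6048 -0.0968  0.1302] [-1.1 -0.   2.4] [ 0.17  0.45 -0.  ]
[ 0.6047 -0.0968  0.1302] [-1.5  0.8  1.9] [ 0.18  0.45 -0.1 ]
[ 0.6047 -0.0968  0.1301] [-1.5  1.   3.2] [ 0.08  0.45 -0.02]
```

The wrist force rose from −1.3 to +2.7 N, so the tower is resting on the pad at about 4 N, with the foot at z ≈ 0.0905 as the cameras said. I'll ease the grip and open gradually.

```bash
python3 -m crank '[[0,0,0,0,0,0,0],[0,0,0,0,0,0,0],[0,0,0,0,0,0,0]]' 20; python3 -m crank '[[0,0,0,0,0,0,0.42],[0,0,0,0,0,0,0.46],[0,0,0,0,0,0,0.5],[0,0,0,0,0,0,0.6],[0,0,0,0,0,0,0.8]]' 20; python3 -m crank '[[0,0,0,0,0,0,1],[0,0,0,0,0,0,1],[0,0,0,0,0,0,1],[0,0,0,0,0,0,1]]'
python3 - <<'E'
from t import *
s=get_state();p,d=grab_frame('wrist');cv2.imwrite('pics/w5.png',p);np.save('w5.npy',d);tower_pose(d)
E
```

```text
time: 9.95
tcp_pos: [0.6047, -0.0968, 0.13]
tool_rot: [0.345, 2.336, -0.145]
ft_force: [-0.6, 0.1, 3.3]
finger_gap: 0.0323
grasp_force: 50.2
time: 10.45
tcp_pos: [0.6045, -0.0967, 0.1296]
tool_rot: [0.345, 2.337, -0.145]
ft_force: [0.4, 0.6, 1.1]
finger_gap: 0.0639
grasp_force: 0.0
time: 10.85
tcp_pos: [0.6046, -0.0967, 0.1298]
tool_rot: [0.345, 2.336, -0.145]
ft_force: [0.0, 0.2, 0.9]
finger_gap: 0.0855
grasp_force: 0.0
n [-0.7077 -0.0034  0.7065] rms 0.00058 ang 45.05 rect [-5.50000e-03 -1.00000e-04  3.45000e-02  8.06000e-02  8.99909e+01] [-0.04579145 -0.01736988] [0.03476449 0.01710711] m [ 0.0129 -0.0006 -0.0188]
face centre [ 0.0168 -0.0004 -0.0149] foot edge [ 0.043  -0.0006  0.0114] [-0.0113 -0.0006 -0.0431] ax [-0.7065  0.     -0.7077]
```

View pics/w5.png

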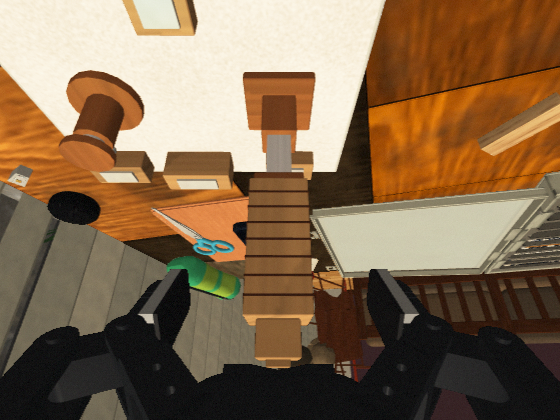

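The fingers are clear of the tower on both sides, and the tower stands on the deck, upright at 45° to the tool. Backing out along the tool axis.

```bash
python3 -m crank '[[0,0,0,0,0,-1,1],[0,0,0,0,0,-3,1],[0,0,0,0,0,-5,1],[0,0,0,0,0,-7,1],[0,0,0,0,0,-9,1]]'; python3 -c "
from h import *
rel(PB(.1),B)"
```

```text
time: 11.4
tcp_pos: [0.5428, -0.078, 0.1947]
tool_rot: [0.345, 2.336, -0.145]
ft_force: [-0.1, -0.2, 0.7]
finger_gap: 0.0851
grasp_force: 0.0
t 11.4 tcp [ 0.5428 -0.078   0.1947] turn [-0.001  0.001  0.002] shift cm [-7.14 -0.05  2.01] q [-0.04 -0.74 -0.72  0.82 -0.18  0.18] F [-0.1 -0.2  0.7] gap 0.0851
```

Next I'll go up and back so the arm doesn't block the view, then verify.

```bash
python3 -m crank '[[0,0,0,-3,0,-3,1],[0,0,0,-6,0,-6,1],[0,0,0,-7,0,-7,1],[0,0,0,-7,0,-9,1],[0,0,0,-7,0,-9,1]]'
python3 - <<'E'
from h import *
s=get_state()
for n in('top','side','wrist'):
    p,d=grab_frame(n);cv2.imwrite(f'pics/{n}6.png',p)
    g=[(u,v) for v in range(2,418) for u in range(2,558)]
    c=get_calibration(n);K=np.array(c["mtx"]);v,u=np.mgrid[0:420,0:560];P=np.stack([(u-K[0,2])/K[0,0]*d,(v-K[1,2])/K[1,1]*d,d],-1)[d>0]
    if n=='wrist':
        T=np.array(c["T_tool_cam"]);W=(P@T[:3,:3].T+T[:3,3])@R.from_rotvec(s['tool_rot']).as_matrix().T+s['tcp_pos']
    else: W=(P-np.array(c['tvec']).ravel())@cv2.Rodrigues(np.array(c['rvec'],float))[0]
    q=W[(np.hypot(W[:,0]-.6,W[:,1]+.0955)<.04)&(W[:,2]>.1)&(W[:,2]<.2)]
    print(n,len(q))
    if len(q)>50:
        z=q[:,2].max();print('max z',z)
        for lo,hi in((.1,.165),(.168,.175),(.178,.2)):
            t=q[(q[:,2]>lo)&(q[:,2]<hi)]
            if len(t)>10:print(lo,len(t),np.median(t[:,2]).round(4),[np.round(x,4) for x in cv2.minAreaRect(t[:,:2].astype(np.float32))])
rel(s['tcp_pos'],B)
a=cv2.imread('pics/top6.png')[100:300,160:460];b=cv2.imread('pics/side6.png')[120:320,140:400]
cv2.imwrite('pics/ver.png',np.vstack([cv2.resize(a,(450,300)),cv2.resize(b,(450,300))]))
E
```

```text
time: 11.9
tcp_pos: [0.5299, -0.0737, 0.3103]
tool_rot: [0.345, 2.332, -0.144]
ft_force: [-0.1, -0.1, 0.4]
finger_gap: 0.0857
grasp_force: 0.0
top 383
max z 0.194398987044684
0.1 155 0.1353 [array([ 0.5925, -0.0849]), array([0.048 , 0.0242]), np.float64(28.3584)]
0.168 79 0.1696 [array([ 0.5977, -0.095 ]), array([0.0334, 0.0336]), np.float64(73.0225)]
0.178 110 0.1878 [array([ 0.5977, -0.0948]), array([0.022 , 0.0219]), np.float64(72.226)]
side 402
max z 0.1957126320249964
0.1 279 0.1328 [array([ 0.5922, -0.083 ]), array([0.0482, 0.0321]), np.float64(28.0567)]
0.168 37 0.1705 [array([ 0.5989, -0.0911]), array([0.0299, 0.0372]), np.float64(81.8937)]
0.178 54 0.1859 [array([ 0.5992, -0.0909]), array([0.0212, 0.0271]), np.float64(80.7793)]
wrist 2701
max z 0.19457507482412786
0.1 1544 0.135 [array([ 0.5837, -0.0908]), array([0.0347, 0.0059]), np.float64(71.576)]
0.168 498 0.172 [array([ 0.5982, -0.0953]), array([0.034 , 0.0349]), np.float64(73.5113)]
0.178 526 0.1898 [array([ 0.5983, -0.0955]), array([0.0218, 0.0225]), np.float64(74.4511)]
t 12.05 tcp [ 0.5303 -0.0739  0.3059] turn [-0.001 -0.     0.002] shift cm [-0.28  0.01 -0.34] q [-0.03 -0.72 -0.49  1.03 -0.19  0.19] F [-0.9 -0.7 -0.4] gap 0.0857
```

View pics/ver.png

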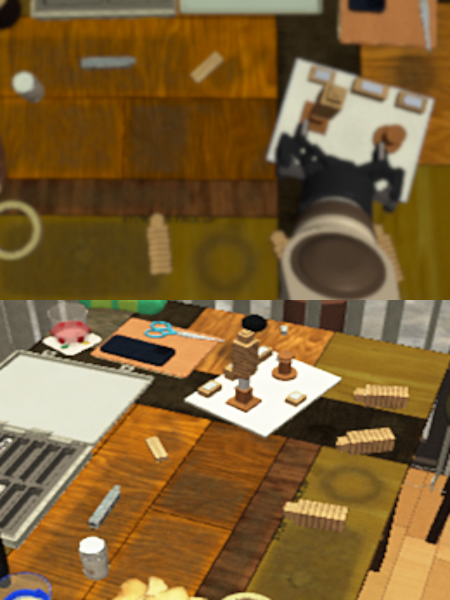

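The tower stands upright with its crown up on the square podium. It is within about 1.5 mm of centre and 1° of parallel by two cameras. The coach, bottle, balsa and tape are where they were, and the arm is clear, so I'm handing in.

```bash
python3 -c "
from station import *
print(finish_job())"
```

```text
the job is handed in; nothing more can be done
None
```

The tower is standing upright, crown up, on the square podium, about 1.5 mm off centre and within about 1° of parallel. I lowered it until it rested on the deck before letting go, touched nothing else, and handed in at about 12 s of the 48 s allowed; no verdict came back.

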